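# Start the wing cap on the glue pot's thread and close it

## Task

The blue wing cap on the glue pot has been set down with its threads crossed. Without taking it off the pot and never forcing it, turn it backwards (anticlockwise seen from above) until you feel it click down into its thread start, then turn it forwards until it is fully home, let go, and leave the other things on the table where they are.

Things in the scene. Friction and masses are not known exactly. Their poses are not given: they have to be found in the camera images.
- cap_grip (a point): blue wing cap, 55 mm diameter, 24 mm high, with an upright bar on top to turn it by: 46 mm long, 14 mm thick, 29 mm high above the cap's flat top. Loose, 40 to 90 g. Point on the cap's axis, 40 mm above its lower edge, 16 mm above its flat top, 13 mm below the bar's top. x along the bar, y across it (pinch along y), z up.
- cap_foot (a point): centre of the wing cap's lower edge. Crossed, three pins inside the cap rest on top of the neck's thread; clockwise it soon jams. Anticlockwise by 25 to 95 degrees (differs each time, not measurable) it climbs 2.5 mm over a lip and then, if pressed or let down, drops 10 mm into the thread start: the click.
- pot_rim (a point): centre of the pot's neck rim, 83 mm above the table, under the cap. The thread start is about 12 degrees wide and ends at a solid stop, so stop backing at the drop. Then about 60 to 70 degrees clockwise draw the cap down 3.5 mm to a solid stop: home. Held 1.2 mm too high it cannot enter. The thread's angle has no relation to the pot's yaw.
- pot: white glue pot, 70 mm diameter, on a 110 x 110 x 18 mm wooden block, screwed down. Origin at the centre of the block's underside, z up along the pot's axis. The cap's grip point is 115 mm above it while crossed, 107.5 mm in the thread start, 104 mm when home. Forcing the cap on the pot with over 30 N in all (jamming at a stop counts; about 0.4 N m) spoils the thread.
- paint_jar_a: small closed paint jar, 42 mm diameter, 52 mm high, beside the pot; origin at the centre of its underside; leave alone
- paint_jar_b: second such paint jar, beside the pot; leave alone
- brush: thin paint brush 180 mm long lying on the table; leave alone
- spatula: flat steel mixing spatula 175 mm long lying on the table; leave alone
- spare_cap: low round blue cap without bar, 48 mm diameter, 15 mm high, lying open side up; leave alone

How it is judged:
By the outcome, as a careful person would: the job done as asked, in the order asked, and still so for the second after the job is handed in, with the robot touching nothing.
It also fails if it takes over 72 s, if anything falls off the work surface, if the arm or the gripper's body presses on something with over 40 N, if the wrist force passes 120 N, or if a joint passes its speed limit or range.

## Robot

A 6-joint arm with a two-finger parallel gripper is mounted at the origin on the work surface. World frame = base frame: x ahead of the robot, y to its left, z up, the work surface at z = 0. Lengths are in m, angles in rad, forces in N, time in s.
With the tool pointing down it reaches from about 0.35 to 0.725 m from the base axis. Payload 6 kg.
Tool frame: the origin (TCP) lies midway between the tips of the shut fingers; the grasp point (between the pads) lies behind it (bot.tcp_to_grasp is the z of the grasp point in the tool frame, in m); z points along the fingers, y is the line along which they close (so a half turn about z gives the same grasp; the last joint's range is limited). The gripper opens to 85 mm and grips with 20 to 120 N. Pads are 22 mm wide; open, the fingers measure 114 mm over their backs; the gripper's body (76 mm by 85 mm) begins 54 mm behind the grasp point. The pads swing forward as they close: fully open they stand 13 mm farther back than shut.
Start: joints at [1.57, 0.04, 0.085, 0, -1.615, -0.334], TCP at [0.197, 0.567, 0.231] pointing down, gripper open.
Joint ranges: [-2.56, 2.56], [-1.29, 2.01], [-1.08, 1.49], [-3.29, 1.98], [-2.81, -0.18], [-2.99, 2.99]. Speed limits (rad/s): [2.57, 2.57, 3.01, 3.14, 3.14, 3.14].

## Interface

Orientations are given as a rotation vector (axis times angle).
In Python, from station import monitor, imaging, job, bot gives the robot as it stands.
- The arm moves only by the tool apply_moves, never from a script. Its argument "rows" is text: rows parted by semicolons, each of 5 numbers parted by spaces: the shift along the world's x, y, z in mm, then the turn about the world's z in rad, then the closure, from -1 (fully open) to 1 (shut). A call has 1 to 20 rows; each row is the pose to reach, as a shift and turn from the pose commanded when the call began; what a row does not reach only later rows make up. A row lasts 1/8 s, in which the tool goes at most 62.5 mm and 10.7 degrees, less where a joint would pass 70% of its speed; a pose out of reach is approached as far as the arm can. A call with a gripper value outside its range is refused whole. The fingers move at their own pace and stop on an object; "force" is the grip in N (left out, the last holds). Time passes only in rows, so rows that repeat a pose let the fingers close. It gives the time, the measured TCP pose, the force, the opening and the grip force at its end, in the units of the state.
- monitor.sense(): the state, without advancing time (a new reading comes with each control period).
- imaging.capture(name): name is "side" or "top" or "wrist"; returns a dict with "frame" (400x640x3 uint8, red, green, blue), "range_z" (400x640 float32, m along the optical axis (not along the pixel's ray), 0 where there is no reading), "fx", "fy", "cx", "cy" (pixels), "T" (4x4, takes a point from camera to world coordinates). Camera axes: x right, y up, looking along -z (the intrinsics and any distortion apply to the point x, -y, -z); pixel columns grow to the right and rows downward; lengths in m; the calibration is good to about 2 mm. A picture is of the moment at which its call begins.
- job.finish_job(): hands the job in; it is judged then, once.
Trained networks look in the newest picture that a camera, given by its name, has taken for a name from the list of things; names that differ only in an ending like _2 or _b are one class to them, and where a whole thing is asked for, a point or a joint stands for the part that bears it (a point fixed in the world has none). Each returns a list of dicts, best first, with "confidence" (0 to 1); they miss things now and then, are a little off and sometimes report something else, mostly with a low value. They report only what shows in the picture. A call takes as long as a camera call.
- imaging.outline_of(camera, name): "mask" (400x640 bool, what is visible of it) and "bbox" ([left, top, right, bottom] in pixels, round what is visible of it).
The state is a dict: "t": time; "qpos": joint angles; "qd": joint speeds; "joint_torque": joint torques, N m; "tool_pos": TCP position; "tcp_rot": TCP orientation; "force": force on the tool from outside, world axes, zero at the start; "torque": the same for the moment, N m; "opening": finger opening in m; "grip_force": force on a finger pad.
Only numpy, scipy, OpenCV 4.12 (cv2) and the standard library are available. Lean on these libraries where they do the work, as an engineer would, in place of code of your own. Each camera call takes 0.05 s, during which the arm holds its last target. There are 200 camera calls.

## Working session

There is one attempt and no reset: what is moved stays moved. The work goes in short steps, Python scripts to look and compute and a tool call to move; the robot and the scene stay as the last step left them, time stands still between calls to the robot, and variables do not carry over. Pictures are saved under pics/ and viewed, at most 10 in all, crops included, and the job is handed in when it is done.

Besides the shell and the picture viewer there is one more tool, called as name(argument=value, ...) on one line, values as JSON. apply_moves: Moves the arm, as the interface text tells. Its arguments: {"type":"object","properties":{"rows":{"type":"string"},"force":{"type":"number"}},"required":["rows"]}

```bash
mkdir -p pics; cat > h.py <<'E'
import numpy as np, cv2
from station import monitor, imaging, job, bot
def pts(c, mask=None):
    z=c["range_z"]; v,u=np.nonzero((z>0)&(mask if mask is not None else True)); d=z[v,u]
    p=np.stack([(u-c["cx"])/c["fx"]*d, -(v-c["cy"])/c["fy"]*d, -d, np.ones_like(d)])
    return (c["T"]@p)[:3].T
E
python3 - <<'E'
from h import *
print(bot.tcp_to_grasp, monitor.sense())
ims=[]
for n in ["top","side"]:
    c=imaging.capture(n); ims.append(c["frame"])
    for k in ["cap_grip","pot","paint_jar_a","spare_cap"]:
        for r in imaging.outline_of(n,k)[:2]:
            p=pts(c,r["mask"]); 
            print(n,k,round(r["confidence"],2),r["bbox"],np.median(p,0).round(3),np.percentile(p,2,0).round(3),np.percentile(p,98,0).round(3))
            if k=="cap_grip":
                q=p[(p[:,2]>.118)&(p[:,2]<.15)]
                if len(q)>20:
                    (cx,s,a)=cv2.minAreaRect((q[:,:2]*1000).astype(np.float32)); print("bar",cx,s,a,len(q))
cv2.imwrite("pics/a.png",cv2.cvtColor(cv2.resize(np.vstack(ims),(480,600)),cv2.COLOR_RGB2BGR))
E
```

```text
-0.0187 {'t': 0.0, 'qpos': array([ 1.56967397e+00,  4.08088779e-02,  8.38097850e-02, -4.96623499e-04,
       -1.61548486e+00, -3.33701661e-01]), 'qd': array([0.00087749, 0.00040226, 0.00030121, 0.00059945, 0.00032081,
       0.00074607]), 'joint_torque': array([ 2.96565786e-04, -3.68201458e+01,  3.47409511e+01,  6.93209276e+00,
       -5.35858475e-03,  1.10444912e-06]), 'tool_pos': array([0.19696375, 0.56640345, 0.23027349]), 'tcp_rot': array([ 3.09595464e+00, -5.23162331e-01, -3.29620877e-04]), 'force': array([-0.35810099,  0.33075054,  0.10050127]), 'torque': array([ 0.04267756,  0.01209992, -0.01103541]), 'grip_force': 0.0, 'opening': 0.08509122095725836}
top cap_grip 0.79 [306.9, 231.8, 327.5, 258.4] [0.519 0.009 0.099] [ 0.496 -0.015  0.095] [0.544 0.033 0.13 ]
bar (519.0477905273438, 8.993693351745605) (13.855096817016602, 45.73143768310547) 80.7970962524414 157
top pot 0.76 [293.1, 222.0, 345.4, 270.9] [0.52  0.006 0.018] [ 0.464 -0.046  0.014] [0.572 0.064 0.059]
top pot 0.67 [261.7, 224.1, 282.7, 245.1] [0.548 0.109 0.051] [0.53  0.092 0.014] [0.567 0.128 0.055]
top paint_ja
[... 406 characters left out ...]
-0.015  0.095] [0.544 0.032 0.13 ]
side cap_grip 0.73 [331.0, 222.4, 364.4, 258.9] [0.511 0.016 0.1  ] [ 0.491 -0.014  0.063] [0.54  0.036 0.13 ]
bar (517.0191040039062, 9.101435661315918) (15.430200576782227, 45.388885498046875) 82.59957122802734 198
side pot 0.69 [308.3, 240.9, 378.8, 298.6] [0.494 0.033 0.019] [ 0.46  -0.035  0.007] [0.572 0.068 0.063]
side paint_jar_a 0.82 [369.9, 212.5, 391.7, 239.9] [ 0.516 -0.101  0.044] [ 0.501 -0.126  0.007] [ 0.538 -0.09   0.054]
side paint_jar_a 0.56 [289.3, 271.9, 311.7, 295.7] [0.54  0.118 0.049] [0.527 0.096 0.007] [0.561 0.132 0.054]
side spare_cap 0.77 [374.5, 288.5, 399.2, 316.7] [0.402 0.011 0.005] [ 0.379 -0.01   0.002] [0.422 0.035 0.016]
```

View pics/a.png

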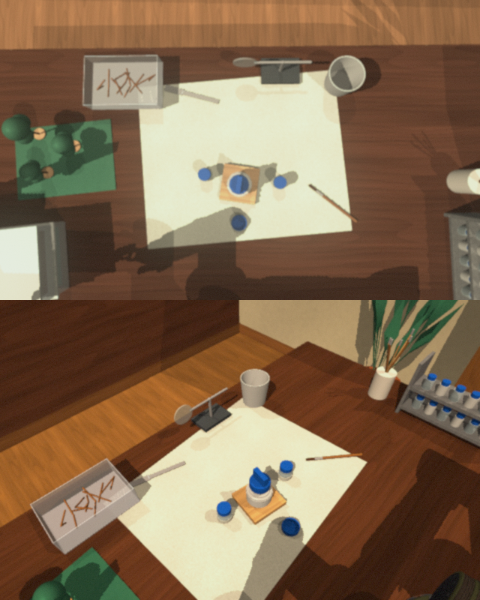

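The pot with the barred cap is at top view (239,183), jars on either side, and the spare cap below it. The bar lies at about -8° at (0.518, 0.009). I'm approaching above it, with the wrist set so it has room to turn anticlockwise.

apply_moves(rows="40 -70 20 -0.37 -1;80 -140 20 -0.74 -1;120 -210 20 -1.11 -1;160 -280 20 -1.48 -1;200 -350 20 -1.85 -1;240 -420 20 -2.22 -1;280 -490 20 -2.59 -1;321 -557 20 -2.95 -1;321 -557 20 -2.95 -1;321 -557 20 -2.95 -1;321 -557 20 -2.95 -1;321 -557 20 -2.95 -1;321 -557 20 -2.95 -1;321 -557 20 -2.95 -1;321 -557 20 -2.95 -1;321 -557 20 -2.95 -1;321 -557 20 -2.95 -1;321 -557 20 -2.95 -1", force=20)

```text
t: 2.75
tool_pos: [0.5181, 0.0097, 0.2513]
tcp_rot: [0.22, 3.134, 0.0]
force: [0.1, -0.6, 0.2]
opening: 0.0853
grip_force: 0.0
```

```bash
cat > look.py <<'E'
import sys
from h import *
from scipy.spatial.transform import Rotation as R
s=monitor.sense(); m=R.from_rotvec(s["tcp_rot"]).as_matrix()
print(s["t"],s["tool_pos"].round(4),"yaw_y",np.degrees(np.arctan2(m[1,1],m[0,1])).round(1),"tool z",m[:,2].round(3),"q",s["qpos"].round(2),"F",s["force"].round(2),"M",s["torque"].round(3))
c=imaging.capture("wrist"); cv2.imwrite(sys.argv[1],cv2.cvtColor(c["frame"],cv2.COLOR_RGB2BGR))
for r in imaging.outline_of("wrist","cap_grip")[:1]:
    p=pts(c,r["mask"]); zt=np.percentile(p[:,2],99.); print(r["confidence"],r["bbox"],"ztop",zt)
    q=p[p[:,2]>zt-.006]; print(cv2.minAreaRect((q[:,:2]*1000).astype(np.float32)),q.mean(0),len(q))
    q=p[(p[:,2]<zt-.02)&(p[:,2]>zt-.035)]; print("disc",cv2.minEnclosingCircle((q[:,:2]*1000).astype(np.float32)),np.median(q,0))
E
python3 look.py pics/b.png
```

```text
2.75 [0.5181 0.0097 0.2513] yaw_y 82.0 tool z [ 0.  0. -1.] q [ 0.41 -0.17 -0.08 -0.   -1.66 -2.12] F [ 0.11 -0.57  0.16] M [ 0.008 -0.033  0.007]
0.71 [287.0, 149.5, 344.3, 214.8] ztop 0.12888516897794897
((519.2890014648438, 9.572412490844727), (14.041524887084961, 46.032108306884766), 80.69857025146484) [0.51824287 0.00971555 0.12761719] 906
disc ((519.522216796875, 9.482605934143066), 28.285390853881836) [0.51652639 0.01138842 0.09881427]
```

View pics/b.png

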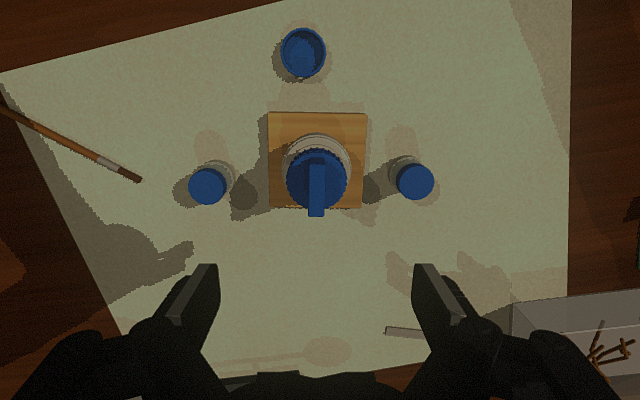

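The wrist view shows the bar at (316,190) upright between the fingers, with yaw off by 1°. I'll descend and grip lightly.

apply_moves(rows="1 0 -30 -0.02 -1;1 0 -60 -0.02 -1;1 0 -90 -0.02 -1;1 0 -120 -0.02 -1;1 0 -135 -0.02 -1;1 0 -147 -0.02 -0.5;1 0 -147 -0.02 0;1 0 -147 -0.02 0.4;1 0 -147 -0.02 0.4;1 0 -147 -0.02 0.6;1 0 -147 -0.02 0.6;1 0 -147 -0.02 1;1 0 -147 -0.02 1;1 0 -147 -0.02 1;1 0 -147 -0.02 1;1 0 -147 -0.02 1", force=20)

```text
t: 4.85
tool_pos: [0.5192, 0.0096, 0.1044]
tcp_rot: [0.256, 3.131, 0.0]
force: [-0.3, 0.3, 2.5]
opening: 0.0136
grip_force: 23.1
```

```bash
cat > s.py <<'E'
from h import *
from scipy.spatial.transform import Rotation as R
s=monitor.sense(); m=R.from_rotvec(s["tcp_rot"]).as_matrix()
print(s["t"],s["tool_pos"].round(4),"yaw_y",np.degrees(np.arctan2(m[1,1],m[0,1])).round(1),"F",s["force"].round(2),"M",s["torque"].round(3),"grip",s["grip_force"],s["opening"])
E
python3 s.py
```

```text
4.85 [0.5192 0.0096 0.1044] yaw_y 80.6 F [-0.34  0.33  2.54] M [-0.171  0.108  0.005] grip 23.064717650413513 0.013626908431519267
```

Gripped, with only small forces. I'll turn back a few degrees and read the forces.

apply_moves(rows="0 0 0 0.03 1;0 0 0 0.06 1;0 0 0 0.09 1;0 0 0 0.09 1")

```text
t: 5.35
tool_pos: [0.5192, 0.0097, 0.1044]
tcp_rot: [0.114, 3.139, 0.0]
force: [-0.4, 0.1, 2.6]
opening: 0.0135
grip_force: 23.2
```

```bash
python3 s.py
```

```text
5.35 [0.5192 0.0097 0.1044] yaw_y 85.8 F [-0.41  0.13  2.59] M [ 0.002  0.032 -0.023] grip 23.233959674835205 0.013528916041345011
```

apply_moves(rows="0 0 0 0.03 1;0 0 0 0.06 1;0 0 0 0.09 1;0 0 0 0.09 1")

```text
t: 5.85
tool_pos: [0.5192, 0.0097, 0.1044]
tcp_rot: [-0.027, 3.141, 0.0]
force: [0.3, -0.6, 2.5]
opening: 0.0135
grip_force: 23.3
```

apply_moves(rows="0 0 0 0.03 1;0 0 0 0.06 1;0 0 0 0.09 1;0 0 0 0.09 1")

```text
t: 6.35
tool_pos: [0.5192, 0.0098, 0.1044]
tcp_rot: [-0.169, 3.137, 0.0]
force: [-0.2, 0.2, 3.9]
opening: 0.0137
grip_force: 23.5
```

```bash
python3 s.py
```

```text
6.35 [0.5192 0.0098 0.1044] yaw_y 96.2 F [-0.23  0.22  3.86] M [ 0.136  0.087 -0.065] grip 23.460913002490997 0.013685682847841933
```

apply_moves(rows="0 0 0 0.03 1;0 0 0 0.05 1;0 0 0 0.05 1")

```text
t: 6.72
tool_pos: [0.5193, 0.0098, 0.1048]
tcp_rot: [-0.248, 3.131, 0.0]
force: [-1.6, 1.0, 6.9]
opening: 0.0135
grip_force: 23.8
```

```bash
python3 s.py
```

```text
6.725 [0.5193 0.0098 0.1048] yaw_y 99.1 F [-1.62  1.02  6.9 ] M [ 0.375  0.38  -0.141] grip 23.76286894083023 0.013489738861321363
```

The cap is climbing, so I'll follow it up.

apply_moves(rows="0 0 0.5 0.02 1;0 0 0.8 0.05 1;0 0 0.8 0.05 1")

```text
t: 7.1
tool_pos: [0.5193, 0.0097, 0.1054]
tcp_rot: [-0.327, 3.124, 0.0]
force: [-0.8, 1.5, 4.8]
opening: 0.0135
grip_force: 23.7
```

```bash
python3 s.py
```

```text
7.1 [0.5193 0.0097 0.1054] yaw_y 101.9 F [-0.8   1.53  4.82] M [ 0.484  0.202 -0.034] grip 23.701788783073425 0.013534223650455372
```

apply_moves(rows="0 0 0.2 0.02 1;0 0 0.4 0.05 1;0 0 0.4 0.05 1")

```text
t: 7.48
tool_pos: [0.5193, 0.0097, 0.1059]
tcp_rot: [-0.405, 3.115, 0.0]
force: [-0.7, 1.8, 5.9]
opening: 0.0134
grip_force: 23.8
```

```bash
python3 s.py
```

```text
7.475 [0.5193 0.0097 0.1059] yaw_y 104.8 F [-0.68  1.76  5.87] M [ 0.523  0.286 -0.098] grip 23.783834874629974 0.013352087604337022
```

apply_moves(rows="0 0 0.3 0.02 1;0 0 0.6 0.05 1;0 0 0.6 0.05 1")

```text
t: 7.85
tool_pos: [0.5192, 0.0096, 0.1063]
tcp_rot: [-0.482, 3.104, -0.0]
force: [-0.5, 0.7, 5.5]
opening: 0.0135
grip_force: 23.7
```

```bash
python3 s.py
```

```text
7.85 [0.5192 0.0096 0.1063] yaw_y 107.7 F [-0.54  0.65  5.55] M [ 0.258  0.188 -0.013] grip 23.695600032806396 0.013525209412115241
```

apply_moves(rows="0 0 0.1 0.02 1;0 0 0.3 0.05 1;0 0 0.3 0.05 1")

```text
t: 8.22
tool_pos: [0.5192, 0.0093, 0.1064]
tcp_rot: [0.558, -3.092, 0.001]
force: [1.3, -0.3, 4.1]
opening: 0.014
grip_force: 23.4
```

```bash
python3 s.py
```

```text
8.225 [0.5192 0.0093 0.1064] yaw_y 110.5 F [ 1.35 -0.29  4.06] M [-0.563 -0.381  0.001] grip 23.449765741825104 0.01400544391483601
```

apply_moves(rows="0 0 0 0.02 1;0 0 0 0.04 1;0 0 0 0.04 1")

```text
t: 8.6
tool_pos: [0.5189, 0.0097, 0.1061]
tcp_rot: [0.62, -3.079, -0.0]
force: [-0.2, -0.5, 3.7]
opening: 0.0138
grip_force: 23.4
```

```bash
python3 s.py
```

```text
8.6 [0.5189 0.0097 0.1061] yaw_y 112.8 F [-0.18 -0.52  3.67] M [-0.486 -0.169  0.048] grip 23.36413085460663 0.013822863968043518
```

apply_moves(rows="0 0 -0.5 0 1;0 0 -1 0 1;0 0 -1 0 1")

```text
t: 8.98
tool_pos: [0.5191, 0.0097, 0.1059]
tcp_rot: [-0.619, 3.08, -0.0]
force: [-1.3, -1.4, 6.5]
opening: 0.0133
grip_force: 23.8
```

```bash
python3 s.py
```

```text
8.975 [0.5191 0.0097 0.1059] yaw_y 112.7 F [-1.35 -1.43  6.47] M [-0.405  0.403  0.043] grip 23.79162311553955 0.01328184303667592
```

Still supported. I'll keep turning with this light press.

apply_moves(rows="0 0 0 0.02 1;0 0 0 0.04 1;0 0 0 0.04 1")

```text
t: 9.35
tool_pos: [0.5192, 0.01, 0.1055]
tcp_rot: [-0.681, 3.066, 0.001]
force: [-0.9, 0.1, 4.4]
opening: 0.0137
grip_force: 23.6
```

```bash
python3 s.py
```

```text
9.35 [0.5192 0.01   0.1055] yaw_y 115.0 F [-0.85  0.14  4.38] M [-0.038 -0.054  0.05 ] grip 23.625622987747192 0.013718425169676711
```

apply_moves(rows="0 0 0 0.02 1;0 0 0 0.04 1;0 0 0 0.04 1")

```text
t: 9.72
tool_pos: [0.519, 0.0099, 0.1048]
tcp_rot: [0.742, -3.052, -0.001]
force: [0.7, 1.4, 1.0]
opening: 0.0133
grip_force: 23.1
```

```bash
python3 s.py
```

```text
9.725 [0.519  0.0099 0.1048] yaw_y 117.3 F [0.75 1.35 0.97] M [ 0.323 -0.568  0.001] grip 23.07838886976242 0.013341184952118487
```

Support has gone; lowering to let it drop.

apply_moves(rows="0 0 -0.7 0 1;0 0 -1.4 0 1;0 0 -2 0 1;0 0 -2 0 1")

```text
t: 10.22
tool_pos: [0.5193, 0.0099, 0.1039]
tcp_rot: [-0.742, 3.052, 0.0]
force: [0.1, 2.3, 5.2]
opening: 0.0134
grip_force: 23.7
```

```bash
python3 s.py
```

```text
10.225 [0.5193 0.0099 0.1039] yaw_y 117.3 F [0.13 2.35 5.24] M [0.595 0.202 0.105] grip 23.688209652900696 0.013402259015413854
```

apply_moves(rows="0 0 0 0.02 1;0 0 0 0.04 1;0 0 0 0.04 1")

```text
t: 10.6
tool_pos: [0.5186, 0.0095, 0.1025]
tcp_rot: [0.802, -3.036, -0.0]
force: [0.0, -0.7, -0.9]
opening: 0.0131
grip_force: 22.8
```

```bash
python3 s.py
```

```text
10.6 [0.5186 0.0095 0.1025] yaw_y 119.6 F [ 0.03 -0.73 -0.88] M [ 0.068 -0.161  0.014] grip 22.831428945064545 0.01305759756903349
```

The cap hangs free at -0.9 N, about its own weight. I'll lower it into the thread start.

apply_moves(rows="0 0 -1 0 1;0 0 -2 0 1;0 0 -3 0 1;0 0 -3 0 1")

```text
t: 11.1
tool_pos: [0.519, 0.0096, 0.1002]
tcp_rot: [0.803, -3.037, -0.0]
force: [0.7, -0.3, -0.4]
opening: 0.0136
grip_force: 22.8
```

```bash
python3 s.py
```

```text
11.1 [0.519  0.0096 0.1002] yaw_y 119.6 F [ 0.67 -0.34 -0.37] M [-0.015  0.06   0.016] grip 22.83164530992508 0.013610469125832173
```

apply_moves(rows="0 0 -1 0 1;0 0 -2 0 1;0 0 -3 0 1;0 0 -3 0 1")

```text
t: 11.6
tool_pos: [0.5191, 0.0097, 0.0972]
tcp_rot: [0.803, -3.037, -0.0]
force: [0.3, 0.1, -1.0]
opening: 0.0135
grip_force: 22.8
```

```bash
python3 s.py
```

```text
11.6 [0.5191 0.0097 0.0972] yaw_y 119.6 F [ 0.29  0.13 -0.98] M [-0.051 -0.005  0.023] grip 22.83317595720291 0.013510028066674869
```

apply_moves(rows="0 0 -0.5 0 1;0 0 -1 0 1;0 0 -1.3 0 1;0 0 -1.3 0 1")

```text
t: 12.1
tool_pos: [0.5193, 0.0097, 0.0966]
tcp_rot: [-0.803, 3.037, -0.0]
force: [-1.7, 0.6, 4.0]
opening: 0.0134
grip_force: 23.4
```

```bash
python3 s.py
```

```text
12.1 [0.5193 0.0097 0.0966] yaw_y 119.6 F [-1.75  0.6   3.98] M [ 0.144  0.65  -0.02 ] grip 23.427786827087402 0.013405117386695897
```

Bottomed 8 mm below the crossed height, as specified for the thread start. Now turning forwards, lowering with the thread.

apply_moves(rows="0 0 0 -0.03 1;0 0 -0.2 -0.06 1;0 0 -0.3 -0.1 1;0 0 -0.3 -0.1 1")

```text
t: 12.6
tool_pos: [0.5198, 0.0095, 0.0966]
tcp_rot: [-0.647, 3.073, -0.001]
force: [0.4, 0.1, 5.0]
opening: 0.0131
grip_force: 23.6
```

```bash
python3 s.py
```

```text
12.6 [0.5198 0.0095 0.0966] yaw_y 113.8 F [0.38 0.14 5.03] M [-0.125  0.03  -0.005] grip 23.647766411304474 0.013144132449033043
```

apply_moves(rows="0 0 0 -0.03 1;0 0 -0.1 -0.06 1;0 0 -0.2 -0.1 1;0 0 -0.2 -0.1 1")

```text
t: 13.1
tool_pos: [0.5196, 0.0095, 0.0961]
tcp_rot: [-0.494, 3.101, -0.001]
force: [0.4, -1.6, 4.8]
opening: 0.0136
grip_force: 23.6
```

```bash
python3 s.py
```

```text
13.1 [0.5196 0.0095 0.0961] yaw_y 108.1 F [ 0.37 -1.61  4.8 ] M [-0.28  -0.111 -0.076] grip 23.640815913677216 0.01357090132342067
```

Entering the thread.

apply_moves(rows="0 0 -0.1 -0.04 1;0 0 -0.2 -0.08 1;0 0 -0.4 -0.12 1;0 0 -0.5 -0.16 1;0 0 -0.5 -0.16 1")

```text
t: 13.72
tool_pos: [0.5195, 0.0096, 0.0955]
tcp_rot: [-0.246, 3.131, -0.0]
force: [0.7, -0.4, 4.8]
opening: 0.0137
grip_force: 23.6
```

```bash
python3 s.py
```

```text
13.725 [0.5195 0.0096 0.0955] yaw_y 99.0 F [ 0.67 -0.38  4.79] M [-0.335 -0.199 -0.042] grip 23.63365352153778 0.013679916979864435
```

apply_moves(rows="0 0 -0.1 -0.04 1;0 0 -0.2 -0.08 1;0 0 -0.4 -0.12 1;0 0 -0.5 -0.16 1;0 0 -0.5 -0.16 1")

```text
t: 14.35
tool_pos: [0.5195, 0.0096, 0.0949]
tcp_rot: [0.004, 3.141, 0.0]
force: [1.1, -1.8, 5.6]
opening: 0.0134
grip_force: 23.6
```

apply_moves(rows="0 0 -0.1 -0.04 1;0 0 -0.2 -0.08 1;0 0 -0.4 -0.12 1;0 0 -0.5 -0.16 1;0 0 -0.5 -0.16 1")

```text
t: 14.98
tool_pos: [0.5193, 0.0096, 0.0943]
tcp_rot: [0.254, 3.131, 0.0]
force: [-0.3, -0.6, 4.6]
opening: 0.0138
grip_force: 23.6
```

```bash
python3 s.py
```

```text
14.975 [0.5193 0.0096 0.0943] yaw_y 80.7 F [-0.3  -0.59  4.55] M [-0.206 -0.145 -0.046] grip 23.629285991191864 0.0137574788032043
```

apply_moves(rows="0 0 -0.1 -0.04 1;0 0 -0.2 -0.08 1;0 0 -0.4 -0.12 1;0 0 -0.5 -0.16 1;0 0 -0.5 -0.16 1")

```text
t: 15.6
tool_pos: [0.5193, 0.0097, 0.0937]
tcp_rot: [0.503, 3.101, 0.0]
force: [0.8, -0.9, 4.8]
opening: 0.0137
grip_force: 23.6
```

apply_moves(rows="0 0 -0.1 -0.02 1;0 0 -0.2 -0.04 1;0 0 -0.2 -0.06 1;0 0 -0.2 -0.06 1")

```text
t: 16.1
tool_pos: [0.5192, 0.0096, 0.0935]
tcp_rot: [0.597, 3.084, 0.0]
force: [0.3, 0.6, 4.6]
opening: 0.0134
grip_force: 23.6
```

```bash
python3 s.py
```

```text
16.1 [0.5192 0.0096 0.0935] yaw_y 68.1 F [0.28 0.59 4.57] M [-0.239 -0.134 -0.009] grip 23.62717241048813 0.013424563340251546
```

apply_moves(rows="0 0 -0.1 -0.02 1;0 0 -0.2 -0.04 1;0 0 -0.2 -0.06 1;0 0 -0.2 -0.06 1")

```text
t: 16.6
tool_pos: [0.5192, 0.0097, 0.0932]
tcp_rot: [0.689, 3.065, 0.0]
force: [1.5, -0.4, 5.4]
opening: 0.0136
grip_force: 23.6
```

```bash
python3 s.py
```

```text
16.6 [0.5192 0.0097 0.0932] yaw_y 64.7 F [ 1.5  -0.42  5.41] M [-0.212 -0.039  0.014] grip 23.629112541675568 0.013634832169406424
```

apply_moves(rows="0 0 0 -0.02 1;0 0 -0.1 -0.04 1;0 0 -0.1 -0.04 1")

```text
t: 16.98
tool_pos: [0.5192, 0.0097, 0.0931]
tcp_rot: [0.752, 3.05, 0.0]
force: [0.6, -0.1, 5.7]
opening: 0.0134
grip_force: 23.6
```

```bash
python3 s.py
```

```text
16.975 [0.5192 0.0097 0.0931] yaw_y 62.3 F [ 0.6  -0.14  5.67] M [-0.151 -0.049  0.001] grip 23.643617928028107 0.013370906915883878
```

apply_moves(rows="0 0 0 -0.02 1;0 0 -0.1 -0.04 1;0 0 -0.1 -0.04 1")

```text
t: 17.35
tool_pos: [0.5192, 0.0097, 0.0931]
tcp_rot: [0.813, 3.034, 0.0]
force: [0.5, -0.4, 4.6]
opening: 0.0133
grip_force: 23.7
```

```bash
python3 s.py
```

```text
17.35 [0.5192 0.0097 0.0931] yaw_y 60.0 F [ 0.51 -0.41  4.62] M [-0.11  -0.003  0.034] grip 23.659774661064148 0.01331910023059529
```

apply_moves(rows="0 0 0 -0.02 1;0 0 0 -0.04 1;0 0 0 -0.04 1")

```text
t: 17.73
tool_pos: [0.5192, 0.0097, 0.0931]
tcp_rot: [0.873, 3.018, 0.0]
force: [0.0, -0.8, 5.2]
opening: 0.0135
grip_force: 23.7
```

```bash
python3 s.py
```

```text
17.725 [0.5192 0.0097 0.0931] yaw_y 57.7 F [ 0.01 -0.83  5.23] M [-0.117 -0.112  0.009] grip 23.65208923816681 0.01351551540547765
```

apply_moves(rows="0 0 0 -0.02 1;0 0 0 -0.04 1;0 0 0 -0.04 1")

```text
t: 18.1
tool_pos: [0.5192, 0.0097, 0.0931]
tcp_rot: [0.933, 3.0, 0.0]
force: [0.3, -0.4, 5.2]
opening: 0.0135
grip_force: 23.7
```

```bash
python3 s.py
```

```text
18.1 [0.5192 0.0097 0.0931] yaw_y 55.4 F [ 0.28 -0.45  5.22] M [-0.072 -0.06   0.002] grip 23.65108609199524 0.013505775011518452
```

apply_moves(rows="0 0 0 -0.02 1;0 0 0 -0.04 1;0 0 0 -0.04 1")

```text
t: 18.48
tool_pos: [0.5192, 0.0099, 0.093]
tcp_rot: [0.992, 2.981, 0.001]
force: [0.0, 0.2, 5.2]
opening: 0.0134
grip_force: 23.8
```

```bash
python3 s.py
```

```text
18.475 [0.5192 0.0099 0.093 ] yaw_y 53.2 F [0.04 0.15 5.21] M [0.065 0.015 0.281] grip 23.81351351737976 0.013416689824221586
```

Solid stop felt (0.28 N m) after 66° and 3.6 mm: home. I'll ease the torque off, open, and rise.

apply_moves(rows="0 0 0.5 0.02 1;0 0 1 0.02 1;0 0 1 0.02 0.6;0 0 1 0.02 0.5;0 0 1 0.02 0.3;0 0 1 0.02 0;0 0 1 0.02 0;0 0 15 0.02 -0.2;0 0 40 0.02 -0.5;0 0 80 0.02 -1;0 0 130 0.02 -1;0 0 160 0.02 -1;0 0 160 0.02 -1;0 0 160 0.02 -1")

```text
t: 20.23
tool_pos: [0.519, 0.0097, 0.2529]
tcp_rot: [-0.963, -2.99, -0.001]
force: [0.5, 0.2, -0.9]
opening: 0.0854
grip_force: 0.0
```

```bash
python3 look.py pics/c.png
```

```text
20.225 [0.519  0.0097 0.2529] yaw_y 54.3 tool z [-0.  0. -1.] q [ 0.41 -0.17 -0.08 -0.   -1.67 -2.6 ] F [ 0.51  0.23 -0.93] M [0.054 0.086 0.02 ]
0.86 [289.0, 145.2, 345.1, 208.1] ztop 0.11777180542190757
((518.9776000976562, 9.552234649658203), (13.154766082763672, 45.53230667114258), 54.69783020019531) [0.51822524 0.01029182 0.11654086] 803
disc ((519.44677734375, 9.538329124450684), 28.38470458984375) [0.51707389 0.01247398 0.0876268 ]
```

View pics/c.png

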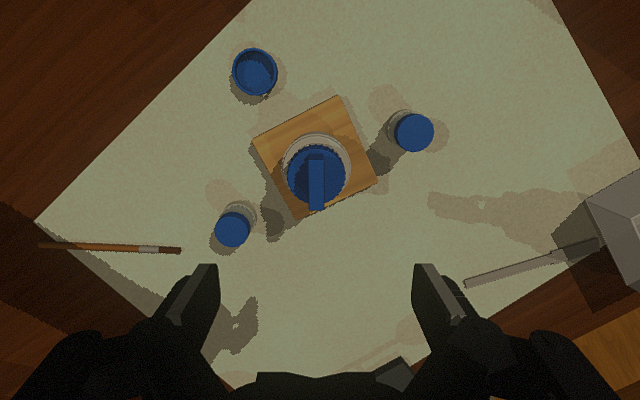

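The view shows the cap level on the pot at (316,178), 11.1 mm lower than when crossed (11 expected), and the jars, brush and spare cap undisturbed. Handing in.

```bash
python3 -c "
from h import *
print(job.finish_job())"
```

```text
the job is handed in; nothing more can be done
None
```

The cap was backed about 39° until it dropped into its thread start, then turned 66° forwards to the stop; it sits 11.1 mm lower than when crossed (11 expected), the gripper is clear and nothing else was moved, and the job is handed in (no verdict came back).

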